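# Clear the way and flip the tea caddy open

### The arm

A 6-joint arm with a two-finger parallel gripper is mounted at the origin on a cart in front of the work surface, level with it; the furniture and walls round the work are solid. World frame = base frame: x ahead of the robot, y to its left, z up, the work surface at z = 0. Lengths are in mm, angles in rad, forces in N, time in s.
With the tool pointing down it reaches from about 350 to 875 mm from the base axis. Payload 4.2 kg.
Tool frame: the origin (TCP) lies on the mounting face of the last link; the fingertips stand 173 mm ahead of it and the grasp point (between the pads) lies grip_point_offset ahead of it (grip_point_offset is the distance from the TCP to the grasp point, in mm); z points along the fingers, y is the line along which they close (so a half turn about z gives the same grasp; the last joint's range is limited). The gripper opens to 85 mm and grips with 20 to 120 N. Pads are 22 mm wide; open, the fingers measure 114 mm over their backs; the gripper's body (76 mm by 85 mm) begins 54 mm behind the grasp point. The pads swing forward as they close: fully open they stand 13 mm farther back than shut.
Start: joints at [-0.986, 0.385, 0.008, 0, -1.194, -0.259], TCP at [200.057, -592.096, 404.712] pointing down, gripper open.
Joint ranges: [-3.14, 3.14], [-1.21, 2.06], [-1.07, 1.41], [-3.16, 2.05], [-2.99, -0.16], [-3.1, 3.1]. Speed limits (rad/s): [2.79, 2.79, 3.14, 3.14, 3.14, 3.14].

### API

Orientations are given as a unit quaternion [x, y, z, w].
In Python, from bench import read_state, get_image, job_done, recognise, place_of, grip_point_offset gives the robot as it stands. The module is installed in compiled form; this text tells all that it offers.
- The arm moves only by the tool carry_out, never from a script. Its arguments are lists of equal length, an entry for each row: "slide": the shift along the tool's x, y, z in m, a list of three; "roll": the turn about the tool's z in degrees; "claw": the finger opening in m, from 0 to 0.0854. A call has 1 to 8 rows; each row is the pose to reach, as a shift and turn from the pose commanded when the call began, along the tool's axes at that moment; what a row does not reach only later rows make up. A row lasts 1/8 s, in which the tool goes at most 62.5 mm and 10.7 degrees, less where a joint would pass 70% of its speed; a pose out of reach is approached as far as the arm can. A call with a gripper value outside its range is refused whole. The fingers move at their own pace and stop on an object; the grip force is fixed at half the most. Time passes only in rows, so rows that repeat a pose let the fingers close. It gives the time, the measured TCP pose, the force, the opening and the grip force at its end, in the units of the state.
- read_state(): the state, without advancing time (a new reading comes with each control period).
- get_image(name): name is "scene" or "top" or "wrist"; returns a dict with "img" (480x640x3 uint8, red, green, blue), "z_map" (480x640 float32, mm along the optical axis (not along the pixel's ray), 0 where there is no reading), "mtx" (3x3 intrinsics, pixels), "world_from_camera" (4x4, takes a point from camera to world coordinates); the wrist camera has in their place "T_tool_cam" (4x4, takes a point from camera to tool coordinates, whose origin is the TCP and whose axes are the flange's). Camera axes: x right, y up, looking along -z (the intrinsics and any distortion apply to the point x, -y, -z); pixel columns grow to the right and rows downward; lengths in mm; the calibration is good to about 2 mm. The wrist camera is an equidistant fisheye: a pixel r from the principal point sees the ray r / f radians off the axis. A picture is of the moment at which its call begins: read the wrist's pose just before it.
- job_done(): hands the job in; it is judged then, once.
Trained networks look in a picture, given as the dict that the camera call returned (one of the last four; its "shot" number tells which), for a name from the list of things; names that differ only in an ending like _2 or _b are one class to them, and where a whole thing is asked for, a point or a joint stands for the part that bears it (a point fixed in the world has none). Each returns a list of dicts, best first, with "conf" (0 to 1); they miss things now and then, are a little off and sometimes report something else, mostly with a low value. They report only what shows in the picture. A call takes as long as a camera call.
- recognise(picture, thing): "at" ([column, row] in pixels, amid what is visible of it).
- place_of(picture, thing): "at" ([column, row] in pixels: a listed point, or the origin of a listed thing).
The state is a dict: "clock": time; "joints": joint angles; "joint_vel": joint speeds; "joint_efforts": joint torques, N m; "position": TCP position; "ee_rot": TCP orientation; "contact_force": force on the tool from outside, world axes, zero at the start; "wrist_torque": the same for the moment, N m; "gripper_width": finger opening in mm; "grasp_force": force on a finger pad.
Only numpy, scipy, OpenCV 4.12 (cv2) and the standard library are available. Lean on these libraries where they do the work, as an engineer would, in place of code of your own. Each camera call takes 0.05 s, during which the arm holds its last target. There are 200 camera calls.

### The job

Get the tea caddy ready for tea by pushing with the fingers, picking nothing up: first slide the small food tin standing in its way to one side along the worktop, upright, until no part of it is in front of the caddy. Then push the caddy's lid up by its front tab and flip it over backward past upright, so that it stays open by itself. Leave the caddy standing where it is (the taller of the two wooden boxes), the lower wooden box shut, and everything else undisturbed.

Things in the scene. Friction and masses are not known exactly. Their poses are not given: they have to be found in the camera images.
- caddy: The tea caddy: the taller and narrower of the two plain wooden boxes, 100 mm deep (x) x 110 mm wide (y) x 107 mm high with its lid shut; loose, about 1.4 kg. Origin: centre of the underside. +x points to its hinged back, -x to its front with the finger tab, z up. Its walls end at z = 95 mm, where the lid lies on them.
- caddy_lid (a joint): Hinge of the caddy's lid, rad: 0 shut, 1.57 upright, stops at 2.0 leaning backward. It swings freely (180 g, hardly any friction): let go below about 1.5 it falls shut, beyond about 1.6 it falls back to its stop and stays there.
- caddy_tab (a point): Middle of the free edge of the finger tab on the caddy's lid, at the level of the tab's underside. The tab is 45 mm wide (along y) and 6 mm thick and stands out 19 mm from the lid's front edge and 25 mm from the caddy's front wall, 96 mm above the worktop when shut, with free space below it; it moves with the lid. x points from the tab to the hinge within the lid.
- caddy_hinge (a point): Middle of the caddy's lid hinge, at the top of the back wall (x = +50, z = 95 mm in the caddy's frame); the axis runs along the caddy's y. The tab's edge is 125 mm from it.
- flatbox: The other wooden box, a lower and wider card box of the same make, 100 mm deep x 140 mm wide x 67 mm high; loose, about 1.4 kg; leave it alone. Origin: centre of the underside, axes as the caddy's.
- flatbox_lid (a joint): Hinge of the flat box's lid, rad: 0 shut; it must stay shut.
- tin_mid (a point): Centre, half-way up, of the small round food tin (57 mm across, 72 mm high, about 180 g, loose) that stands in the way in front of the caddy, its axis about 66 to 84 mm ahead of the caddy's front wall and within 30 mm of the caddy's middle line. z is its upright axis. It slides on the worktop when pushed low.
- pot: Bystander: white lidded sugar pot with two ears, 78 x 110 x 128 mm; loose. Origin: underside.
- salt: Bystander: salt shaker with a metal cap, 44 mm across, 90 mm high; loose. Origin: underside.
- cup: Bystander: small white cup, 62 x 90 x 55 mm; loose. Origin: underside.
- lemon: Bystander: a lemon, 78 x 55 x 56 mm; loose. Origin: underside as it lies.
- glass: Bystander: clear drinking tumbler, 81 mm across, 93 mm high; loose. Origin: underside.

How it is judged (in metres and radians):
On the way, in this order (a step that is already met when the one before it is completed fails the run):
1. the tin stands upright on the worktop beside the caddy's front, no longer before it, the caddy's lid still shut ((y of tin_mid in the frame of caddy above 0.08 m or y of tin_mid in the frame of caddy below -0.08 m) and angle between tin_mid's own z axis and vertical below 0.1 rad and height (world z) of tin_mid between 0.03 and 0.042 m and value of joint caddy_lid below 0.1 rad), for 0.2 s.
2. the caddy's lid is past upright (value of joint caddy_lid above 1.7 rad), for 0.2 s.
At the end, for the whole second after the job is handed in: The caddy's lid leans open on its stop (beyond 1.85 rad) at rest; the tin stands upright on the worktop with its centre more than 80 mm to the left or right of the caddy's middle line; the caddy stands upright within 40 mm of where it was; the flat box is shut and within 30 mm of its place (value of joint caddy_lid above 1.85 rad and velocity of joint caddy_lid between -0.1 and 0.1 rad/s and (y of tin_mid in the frame of caddy above 0.08 m or y of tin_mid in the frame of caddy below -0.08 m) and angle between tin_mid's own z axis and vertical below 0.1 rad and height (world z) of tin_mid between 0.03 and 0.042 m and distance of caddy from where it was at the start of the episode below 0.04 m and angle between caddy's own z axis and vertical below 0.05 rad and value of joint flatbox_lid below 0.1 rad and distance of flatbox from where it was at the start of the episode below 0.03 m); the robot touches nothing.
It fails at once if the tin is lifted off the worktop or tipped (height (world z) of tin_mid above 0.048 m or angle between tin_mid's own z axis and vertical above 0.4 rad).
It fails at once if the caddy is lifted, tipped or shoved away (height (world z) of caddy above 0.012 m or angle between caddy's own z axis and vertical above 0.15 rad or distance of caddy from where it was at the start of the episode above 0.04 m).
It fails at once if the lower box is opened, lifted or shoved away (value of joint flatbox_lid above 0.2 rad or distance of flatbox from where it was at the start of the episode above 0.03 m).
It fails at once if a bystander is disturbed (distance of any of pot, salt, cup, lemon, glass from where it was at the start of the episode above 0.03 m).
It also fails if it takes over 48 s, if anything falls off the work surface, if the arm or the gripper's body presses on something with over 40 N, if the wrist force passes 120 N, or if a joint passes its speed limit or range.

## Working session

There is one attempt and no reset: what is moved stays moved. The work goes in short steps, Python scripts to look and compute and a tool call to move; the robot and the scene stay as the last step left them, time stands still between calls to the robot, and variables do not carry over. Pictures are saved under pics/ and viewed, at most 10 in all, crops included, and the job is handed in when it is done.

Besides the shell and the picture viewer there is one more tool, called as name(argument=value, ...), one argument or row to a line, values as JSON. carry_out: Moves the arm, as the interface text tells. Its arguments: {"type":"object","properties":{"slide":{"type":"array"},"roll":{"type":"array"},"claw":{"type":"array"}},"required":["slide","roll","claw"]}

```bash
mkdir -p pics; cat > h.py <<'E'
import numpy as np, cv2
from bench import *
def pt(p,at,z=None):
    u,v=at; K=p["mtx"]; T=p["world_from_camera"]
    d=np.array([(u-K[0,2])/K[0,0],-(v-K[1,2])/K[1,1],-1.])
    if z is None:
        r=p["z_map"][int(round(v)),int(round(u))]
        return (T@np.r_[d*r,1])[:3]
    R=T[:3,:3]@d; o=T[:3,3]
    return o+R*(z-o[2])/R[2]
def cloud(p):
    K=p["mtx"];z=p["z_map"];v,u=np.mgrid[:480,:640]
    c=np.stack([(u-K[0,2])/K[0,0]*z,-(v-K[1,2])/K[1,1]*z,-z,np.ones_like(z)],-1)@p["world_from_camera"].T
    return c[...,:3],z>0
E
python3 - <<'E'
from h import *
np.set_printoptions(precision=1,suppress=True)
print({k:np.round(v,3) for k,v in read_state().items()},grip_point_offset)
H=dict(caddy=0,caddy_tab=96,caddy_hinge=95,flatbox=0,tin_mid=36,pot=0,salt=0,cup=0,lemon=0,glass=0)
for n in("scene","top"):
    p=get_image(n); cv2.imwrite(f"pics/{n}.png",p["img"][...,::-1])
    print(n,p["world_from_camera"],p["mtx"][0])
    for t,z in H.items():
        print(t,[(np.round(r["conf"],2),np.round(r["at"]),pt(p,r["at"],z)[:2]) for r in place_of(p,t)[:2]])
    if n=="top":
        c,ok=cloud(p); np.savez("top.npz",c=c,ok=ok)
E
```

```text
{'clock': np.float64(0.0), 'joints': array([-1. ,  0.4,  0. , -0. , -1.2, -0.3]), 'joint_vel': array([-0.,  0., -0.,  0.,  0.,  0.]), 'joint_efforts': array([  0. , -39.2,  18.8,   4.2,  -0. ,   0. ]), 'position': array([ 200. , -591.9,  403.6]), 'ee_rot': array([-0.2,  1. ,  0. , -0. ]), 'contact_force': array([0. , 0.2, 0.2]), 'wrist_torque': array([0. , 0.1, 0. ]), 'grasp_force': np.float64(0.0), 'gripper_width': np.float64(84.785)} 154.70000000000002
scene [[   0.5    0.5   -0.7 -279.5]
 [  -0.9    0.3   -0.4 -189.4]
 [  -0.     0.8    0.6  725.1]
 [   0.     0.     0.     1. ]] [589.1   0.  316.4]
caddy [(np.float64(0.77), array([297., 276.]), array([512. , 318.7])), (np.float64(0.73), array([190., 274.]), array([413.5, 514.4]))]
caddy_tab [(np.float64(0.8), array([303., 260.]), array([455.4, 267.5]))]
caddy_hinge [(np.float64(0.82), array([296., 224.]), array([554.1, 342.5]))]
flatbox [(np.float64(0.59), array([303., 260.]), array([565. , 335.9])), (np.float64(0.56), array([217., 234.]), array([559.2, 556.4]))]
tin_mid [(np.float64(0.72), array([314., 306.]), array([414.1, 222.
[... 650 characters left out ...]

caddy_hinge [(np.float64(0.94), array([297., 229.]), array([555.2, 344.5]))]
flatbox [(np.float64(0.59), array([403., 244.]), array([535.3, 129.5]))]
tin_mid [(np.float64(0.68), array([361., 301.]), array([418.8, 217.4]))]
pot [(np.float64(0.68), array([384., 140.]), array([755.2, 171.6]))]
salt [(np.float64(0.89), array([327., 175.]), array([680.3, 289.5])), (np.float64(0.6), array([361., 302.]), array([415. , 215.9]))]
cup [(np.float64(0.62), array([214., 297.]), array([421.2, 520.8])), (np.float64(0.57), array([262., 181.]), array([665. , 428.3]))]
lemon [(np.float64(0.59), array([260., 182.]), array([662.8, 431. ]))]
glass [(np.float64(0.59), array([204., 230.]), array([560.5, 546.8]))]
```

View pics/scene.png

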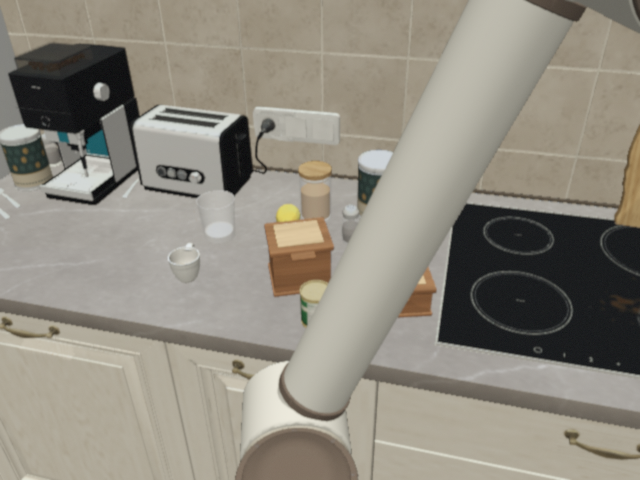

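View pics/top.png

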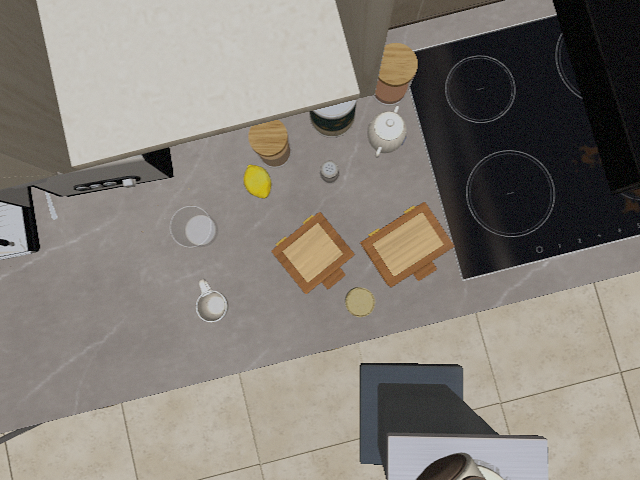

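The scene view shows the caddy at about (298,255) with its tab at (303,257), and the tin in front of it at (314,300). The top view shows the caddy lid at (313,252) with its tab at (333,281), the tin at (360,302), the flat box at (407,244), and free worktop to the left of the caddy as far as the cup at (211,305). Next I'll refine the geometry with depth.

```bash
python3 - <<'E'
from h import *
np.set_printoptions(precision=1,suppress=True)
d=np.load("top.npz");c,ok=d["c"],d["ok"]
def reg(m,seed):
    n,l=cv2.connectedComponents(m.astype(np.uint8)); k=l[seed[1],seed[0]]; return l==k if k else None
z=c[...,2]
print("table z",np.median(z[320:330,250:280]))
for nm,s,lo,hi in(("caddy",(313,252),92,115),("flat",(405,244),55,75),("tin",(360,302),62,82)):
    m=reg(ok&(z>lo)&(z<hi),s)
    if m is None: print(nm,"none",c[s[1],s[0]]);continue
    q=c[m]; r=cv2.minAreaRect(q[:,:2].astype(np.float32)); print(nm,m.sum(),q[:,2].mean(),r,q.mean(0)); print(cv2.boxPoints(r))
    q=c[cv2.morphologyEx(m.astype(np.uint8),cv2.MORPH_OPEN,np.ones((29,29) if nm!="tin" else (5,5)))>0]
    r=cv2.minAreaRect(q[:,:2].astype(np.float32)); print(" opened",r)
for u in range(200,480,40):
    col=np.where(ok[:,u]&(abs(z[:,u])<8))[0]; print(u,c[col.max(),u])
st=read_state(); from scipy.spatial.transform import Rotation as R
print(R.from_quat(st["ee_rot"]).as_matrix())
E
```

```text
table z 0.29468013997154685
caddy 3847 107.74250696322247 ((505.9532165527344, 310.2864074707031), (130.557373046875, 120.19448852539062), 39.75496292114258) [508.2 312.3 107.7]
[[417.3 314.7]
 [494.2 222.3]
 [594.6 305.8]
 [517.7 398.2]]
 opened ((0.0, 0.0), (0.0, 0.0), 0.0)
flat 4423 67.83244124809555 ((526.3232421875, 126.72378540039062), (130.4891815185547, 150.75404357910156), 33.469322204589844) [529.4 130.1  67.8]
[[430.3 153.6]
 [513.5  27.9]
 [622.3  99.8]
 [539.2 225.6]]
 opened ((0.0, 0.0), (0.0, 0.0), 0.0)
tin 683 69.41085193075635 ((417.91851806640625, 222.6268768310547), (53.856483459472656, 56.287445068359375), 0.7583953738212585) [418.1 222.8  69.4]
[[390.6 250.4]
 [391.4 194.1]
 [445.2 194.8]
 [444.5 251.1]]
 opened ((417.9063415527344, 223.5467987060547), (53.856483459472656, 54.44749450683594), 0.7583953738212585)
200 [247.2 545.2  -2.1]
240 [269.6 462.5   2.6]
280 [292.4 381.6  -2.4]
320 [314.2 299.7  -1. ]
360 [335.6 217.9  -2.6]
400 [ 64.9 136.   -0.4]
440 [108.9  55.9  -1.6]
[[-0.9 -0.3  0. ]
 [-0.3  0.9 -0. ]
 [-0.  -0.  -1. ]]
```

```bash
cat >> h.py <<'E'
from scipy.spatial.transform import Rotation as R
def plan(xyz,yaw,pose=None):
    "slide (m, tool axes) and roll (deg) to TCP xyz (mm) with tool y at world yaw (deg)"
    s=read_state(); M=R.from_quat(s["ee_rot"]).as_matrix()
    y0=np.degrees(np.arctan2(M[1,1],M[0,1]))
    sl=M.T@(np.array(xyz)-s["position"])/1000
    return np.round(sl,4), round((y0-yaw+180)%360-180,1), "yaw now",round(y0,1)
E
python3 -c "
from h import *
print(plan((400,-150,400),180)); print(plan((445,190,400),219.5))"
```

```text
(array([-0.3309,  0.3549,  0.0047]), np.float64(-71.3), 'yaw now', np.float64(108.7))
(array([-0.4824,  0.6626,  0.0047]), np.float64(-110.8), 'yaw now', np.float64(108.7))
```

carry_out(
  slide=[
    [-0.041,0.044,0],
    [-0.083,0.088,0],
    [-0.124,0.133,0],
    [-0.165,0.177,0],
    [-0.207,0.222,0],
    [-0.248,0.266,0],
    [-0.29,0.31,0],
    [-0.331,0.355,0],
  ],
  roll=[-9,-18,-27,-36,-45,-54,-63,-71.3],
  claw=[0.02,0.02,0.02,0.02,0.02,0.02,0.02,0.02],
)

```text
clock: 2.1
position: [400.4, -147.9, 405.2]
ee_rot: [0.709, -0.706, 0.001, -0.0]
contact_force: [0.6, -1.3, 0.6]
gripper_width: 19.7
grasp_force: 0.0
```

```bash
python3 -c "
from h import *
s=read_state();print(s['clock'],s['position'],s['joints'],s['gripper_width'])
print(plan((445,190,390),219.5))"
```

```text
2.1 [ 400.40659512 -147.93594804  405.24028359] [ 2.98596409e-02  3.87447146e-02 -4.43364333e-01  2.20164488e-04
 -1.08715154e+00 -2.55229677e-02] 19.744074826354602
(array([-0.3377, -0.0461,  0.0153]), np.float64(-39.2), 'yaw now', np.float64(-179.7))
```

carry_out(
  slide=[
    [-0.048,-0.007,0],
    [-0.097,-0.013,0],
    [-0.145,-0.02,0],
    [-0.193,-0.026,0],
    [-0.241,-0.033,0],
    [-0.29,-0.04,0.01],
    [-0.338,-0.046,0.015],
    [-0.338,-0.046,0.015],
  ],
  roll=[-5,-10,-15,-20,-25,-30,-35,-39.2],
  claw=[0.02,0.02,0.02,0.02,0.02,0.02,0.02,0.02],
)

```text
clock: 3.1
position: [446.5, 190.9, 389.1]
ee_rot: [0.905, -0.426, -0.0, 0.0]
contact_force: [-1.2, -0.7, -0.4]
gripper_width: 19.7
grasp_force: 0.0
```

```bash
python3 - <<'E'
from h import *
np.set_printoptions(precision=1,suppress=True)
s=read_state();print(s['clock'],s['position'],s['joints'])
print(plan((445,190,186),219.5))
M=R.from_quat(s["ee_rot"]).as_matrix()
p=get_image("wrist"); cv2.imwrite("pics/w1.png",p["img"][...,::-1])
K=p["mtx"];T=p["T_tool_cam"]; print(T)
H=dict(caddy_tab=96,caddy_hinge=95,tin_mid=36,flatbox=0)
for t,z in H.items():
    for r in place_of(p,t)[:1]:
        u,v=r["at"];a,b=(u-K[0,2])/K[0,0],(v-K[1,2])/K[1,1];th=np.hypot(a,b)
        k=np.sin(th)/th; d=np.array([a*k,-b*k,-np.cos(th)])
        d=M@T[:3,:3]@d;o=M@T[:3,3]+s["position"]
        print(t,r["conf"],np.round(r["at"]),o+d*(z-o[2])/d[2])
E
```

```text
3.1 [446.5 190.9 389.1] [ 0.7  0.2 -0.3  0.  -1.1 -0. ]
(array([-0. ,  0. ,  0.2]), np.float64(0.0), 'yaw now', np.float64(-140.5))
[[-0.   0.9  0.3 82. ]
 [ 1.   0.   0.   0.3]
 [ 0.   0.3 -0.9 31. ]
 [ 0.   0.   0.   1. ]]
caddy_tab 0.84 [250. 296.] [456.5 265.7  96. ]
caddy_hinge 0.82 [112. 288.] [556.1 344.7  95. ]
tin_mid 0.65 [194. 252.] [516.5 295.6  36. ]
flatbox 0.64 [286. 100.] [536.4 131.1   0. ]
```

View pics/w1.png

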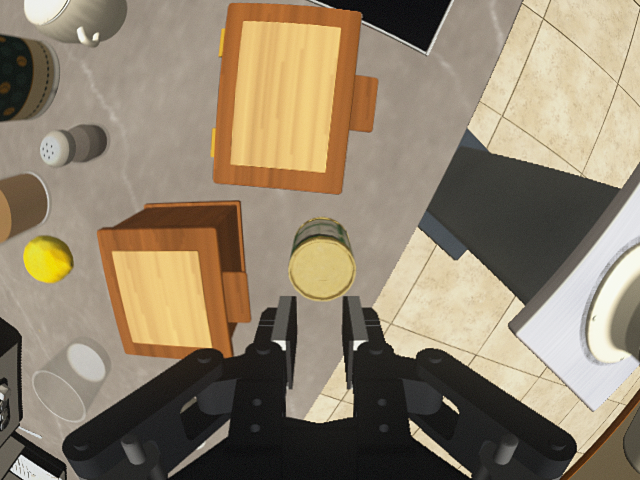

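The wrist view shows the tin at (322,265), lined up between the fingers, with the caddy at (165,290) and the flat box at (290,100). Near the body the knuckles are wide and could hit the tab if the gripper lay across it. So I'll straddle the tin along the push direction and slide it left with one pad.

```bash
python3 - <<'E'
from h import *
print(plan((418,223,320),121.5))
E
```

```text
(array([-0.0451, -0.0004,  0.0699]), np.float64(97.6), 'yaw now', np.float64(-140.9))
```

carry_out(
  slide=[
    [-0.01,0,0.01],
    [-0.02,0,0.02],
    [-0.03,0,0.03],
    [-0.04,0,0.04],
    [-0.045,0,0.05],
    [-0.045,0,0.06],
    [-0.045,0,0.07],
    [-0.045,0,0.07],
  ],
  roll=[10,20,30,40,50,60,70,80],
  claw=[0.08,0.08,0.08,0.08,0.08,0.08,0.08,0.08],
)

```text
clock: 4.35
position: [417.7, 222.2, 319.2]
ee_rot: [-0.412, 0.911, -0.0, -0.001]
contact_force: [-0.1, -0.2, 0.7]
gripper_width: 80.0
grasp_force: 0.0
```

carry_out(
  slide=[
    [0,0,0],
    [0,0,0],
    [0,0,0],
  ],
  roll=[9,17.6,17.6],
  claw=[0.08,0.08,0.08],
)

```text
clock: 4.72
position: [417.9, 222.5, 320.0]
ee_rot: [-0.272, 0.962, 0.0, 0.0]
contact_force: [0.3, -0.0, -0.8]
gripper_width: 80.2
grasp_force: 0.0
```

```bash
python3 - <<'E'
from h import *
s=read_state();print(s['clock'],s['position'],s['joints'],s['gripper_width'])
print(plan((418,223,196),121.5))
p=get_image("wrist"); cv2.imwrite("pics/w2.png",p["img"][...,::-1])
E
```

```text
4.725 [417.89458936 222.46210103 320.02029927] [ 8.33494131e-01  2.14170443e-01 -4.75165128e-01  1.37726468e-05
 -8.80819865e-01 -1.85317465e+00] 80.21579884212031
(array([-0.0003,  0.0004,  0.124 ]), np.float64(0.1), 'yaw now', np.float64(121.6))
```

View pics/w2.png

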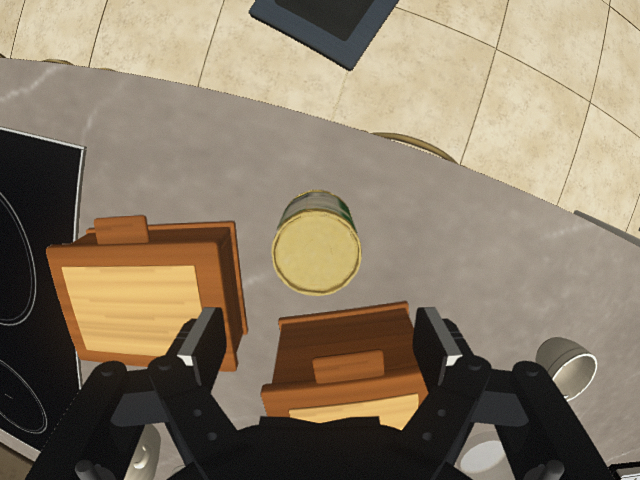

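The wrist view shows the tin top at (317,250), centred between the fingers at about (207,345) and (438,345), and everything else clear. Narrowing to 72 mm and going down.

carry_out(
  slide=[
    [0,0,0.0],
    [0,0,0.03],
    [0,0,0.06],
    [0,0,0.08],
    [0,0,0.095],
    [0,0,0.11],
    [0,0,0.124],
    [0,0,0.124],
  ],
  roll=[0,0,0,0,0,0,0,0],
  claw=[0.072,0.072,0.072,0.072,0.072,0.072,0.072,0.072],
)

```text
clock: 5.78
position: [417.6, 222.8, 194.8]
ee_rot: [-0.272, 0.962, -0.001, -0.001]
contact_force: [0.7, 0.4, 0.0]
gripper_width: 72.0
grasp_force: 0.0
```

carry_out(
  slide=[
    [0,0.004,0],
    [0,0.008,0],
    [0,0.014,0],
    [0,0.02,0],
    [0,0.028,0],
    [0,0.036,0],
    [0,0.044,0],
    [0,0.052,0],
  ],
  roll=[0,0,0,0,0,0,0,0],
  claw=[0.072,0.072,0.072,0.072,0.072,0.072,0.072,0.072],
)

```text
clock: 6.78
position: [390.3, 267.8, 195.7]
ee_rot: [-0.272, 0.962, -0.0, -0.0]
contact_force: [1.2, -1.9, 1.4]
gripper_width: 71.8
grasp_force: 1.1
```

```bash
python3 - <<'E'
from h import *
s=read_state();print(s['clock'],s['position'],s['contact_force'])
p=get_image("wrist"); q=get_image("top")
cv2.imwrite("pics/w3.png",np.hstack([cv2.resize(p["img"],(400,300)),q["img"][120:420,160:560]])[...,::-1])
E
```

```text
6.775 [390.253844   267.80775698 195.73367343] [ 1.15542448 -1.92324844  1.39591269]
```

View pics/w3.png

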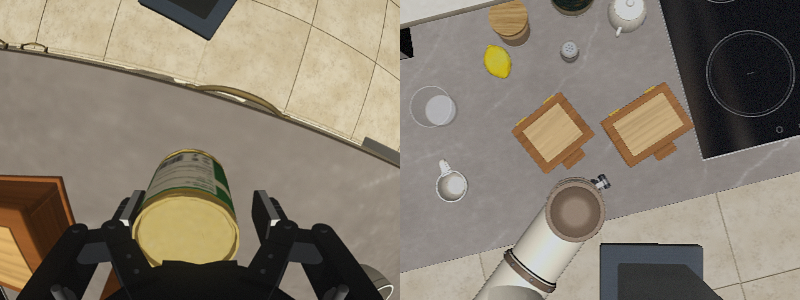

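The tin, at (188,220) in the left half, stands upright against the trailing pad and slides along. I'll keep pushing.

carry_out(
  slide=[
    [0,0.01,0],
    [0,0.02,0],
    [0,0.03,0],
    [0,0.04,0],
    [0,0.05,0],
    [0,0.06,0],
    [0,0.068,0],
    [0,0.074,0],
  ],
  roll=[0,0,0,0,0,0,0,0],
  claw=[0.072,0.072,0.072,0.072,0.072,0.072,0.072,0.072],
)

```text
clock: 7.88
position: [351.5, 330.8, 195.7]
ee_rot: [-0.272, 0.962, -0.0, -0.0]
contact_force: [-0.2, -0.9, 0.3]
gripper_width: 72.3
grasp_force: 0.5
```

carry_out(
  slide=[
    [0,0,0],
    [0,-0.004,0],
    [0,-0.005,-0.02],
    [0,-0.005,-0.05],
    [0,-0.005,-0.08],
    [0,-0.005,-0.11],
    [0,-0.005,-0.14],
    [0,-0.005,-0.14],
  ],
  roll=[0,0,0,0,0,0,0,0],
  claw=[0.076,0.076,0.076,0.076,0.076,0.076,0.076,0.076],
)

```text
clock: 8.88
position: [355.0, 326.1, 338.1]
ee_rot: [-0.272, 0.962, 0.002, 0.002]
contact_force: [-0.7, 0.4, -1.5]
gripper_width: 76.1
grasp_force: 0.0
```

```bash
python3 - <<'E'
from h import *
np.set_printoptions(precision=1,suppress=True)
s=read_state();print(s['clock'],s['position'],s['contact_force'])
M=R.from_quat(s["ee_rot"]).as_matrix()
p=get_image("wrist"); cv2.imwrite("pics/w4.png",p["img"][...,::-1])
K=p["mtx"];T=p["T_tool_cam"]
H=dict(caddy_tab=96,tin_mid=36)
for t,z in H.items():
    for r in place_of(p,t)[:2]:
        u,v=r["at"];a,b=(u-K[0,2])/K[0,0],(v-K[1,2])/K[1,1];th=np.hypot(a,b)
        k=np.sin(th)/th; d=np.array([a*k,-b*k,-np.cos(th)])
        d=M@T[:3,:3]@d;o=M@T[:3,3]+s["position"]
        print(t,r["conf"],np.round(r["at"]),o+d*(z-o[2])/d[2])
q=get_image("top")
for t,z in dict(caddy=0,caddy_tab=96,caddy_hinge=95,tin_mid=36).items():
    print(t,[(np.round(r["conf"],2),np.round(r["at"]),pt(q,r["at"],z)[:2]) for r in place_of(q,t)[:2]])
# final approach pose ahead of tab, tool y along caddy y
e=np.array([np.cos(np.radians(39.5)),np.sin(np.radians(39.5))]); o=np.array([512,317])
a=o-e*(75+45); print("pre",a,plan((*a,335),129.5))
E
```

```text
8.875 [355.  326.1 338.1] [-0.7  0.4 -1.5]
caddy_tab 0.59 [172. 328.] [456.3 266.2  96. ]
caddy [(np.float64(0.92), array([314., 255.]), array([510.7, 315.2])), (np.float64(0.54), array([329., 172.]), array([686.1, 286.6]))]
caddy_tab [(np.float64(0.79), array([334., 282.]), array([455.4, 271.5]))]
caddy_hinge [(np.float64(0.96), array([295., 232.]), array([549.6, 347.7]))]
tin_mid [(np.float64(0.48), array([311., 335.]), array([350.6, 317.8]))]
pre [419.4 240.7] (array([-0. , -0.1, -0. ]), np.float64(-7.9), 'yaw now', np.float64(121.6))
```

View pics/w4.png

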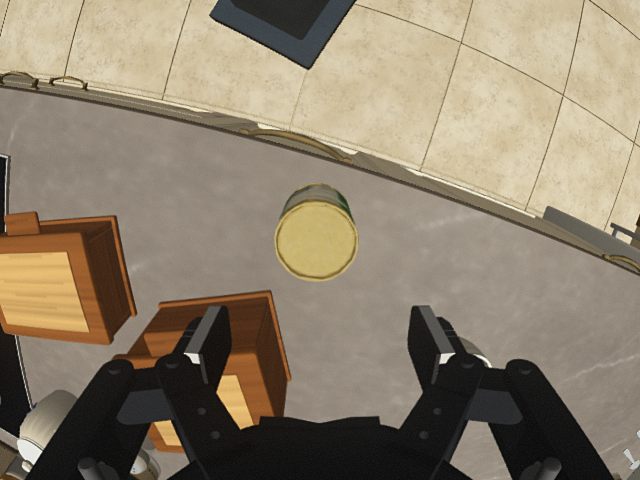

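The wrist view shows the tin standing upright at (317,240), well left of the caddy at about (220,350) with its lid shut. It's at about y = +104 mm in the caddy's frame. Next I'll close the fingers and go in front of the tab.

```bash
python3 - <<'E'
from h import *
print(plan((427,247,338),129.5))
E
```

```text
(array([-0.0205, -0.1053, -0.003 ]), np.float64(-7.9), 'yaw now', np.float64(121.6))
```

carry_out(
  slide=[
    [-0.004,-0.02,0],
    [-0.01,-0.05,0],
    [-0.016,-0.08,0],
    [-0.02,-0.105,0],
    [-0.02,-0.105,0.03],
    [-0.02,-0.105,0.06],
    [-0.02,-0.105,0.083],
    [-0.02,-0.105,0.083],
  ],
  roll=[-2,-4,-6,-7.9,-7.9,-7.9,-7.9,-7.9],
  claw=[0,0,0,0,0,0,0,0],
)

```text
clock: 10.28
position: [426.1, 246.7, 250.9]
ee_rot: [-0.338, 0.941, -0.001, -0.002]
contact_force: [-0.1, 1.0, 0.6]
gripper_width: -0.2
grasp_force: 0.0
```

```bash
python3 - <<'E'
from h import *
s=read_state();print(s['clock'],s['position'],s['contact_force'],plan((427,247,254),129.5))
p=get_image("wrist"); cv2.imwrite("pics/w5.png",p["img"][...,::-1])
E
```

```text
10.275 [426.0917615  246.70075551 250.87699811] [-0.11384387  0.98808537  0.58200875] (array([-0.0009, -0.0003, -0.0031]), np.float64(-0.0), 'yaw now', np.float64(129.5))
```

View pics/w5.png

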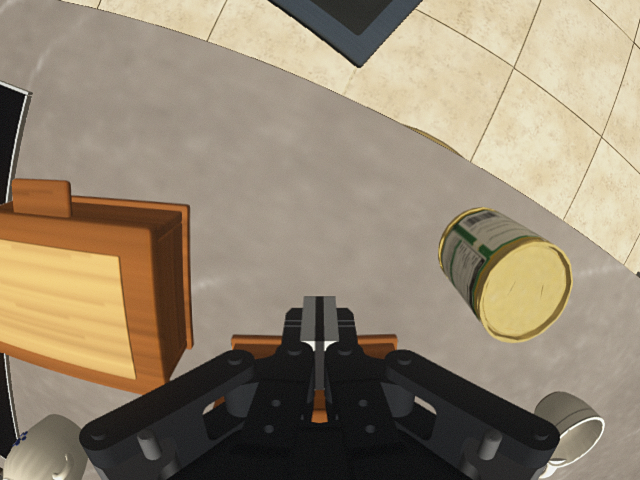

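The wrist view shows the closed fingers at (320,320), centred on the caddy front (rim from 232 to 397). The tin stands clear at (510,275). I'll advance gently until contact.

carry_out(
  slide=[
    [-0.008,0,0],
    [-0.016,0,0],
    [-0.02,0,0],
    [-0.021,0,0],
    [-0.022,0,0],
    [-0.022,0,0],
  ],
  roll=[0,0,0,0,0,0],
  claw=[0,0,0,0,0,0],
)

```text
clock: 11.08
position: [443.4, 261.0, 252.7]
ee_rot: [-0.338, 0.941, -0.0, -0.0]
contact_force: [0.4, 0.7, -0.2]
gripper_width: -0.2
grasp_force: 0.0
```

carry_out(
  slide=[
    [-0.001,0,0],
    [-0.002,0,0],
    [-0.002,0,0],
  ],
  roll=[0,0,0],
  claw=[0,0,0],
)

```text
clock: 11.45
position: [445.0, 262.4, 252.7]
ee_rot: [-0.338, 0.941, 0.0, 0.0]
contact_force: [0.9, 0.1, 0.1]
gripper_width: 0.4
grasp_force: 0.0
```

carry_out(
  slide=[
    [-0.001,0,0],
    [-0.002,0,0],
    [-0.002,0,0],
  ],
  roll=[0,0,0],
  claw=[0,0,0],
)

```text
clock: 11.82
position: [446.0, 263.1, 252.5]
ee_rot: [-0.338, 0.941, -0.0, -0.001]
contact_force: [-4.1, -2.2, 3.1]
gripper_width: -0.1
grasp_force: 2.0
```

Contact at about 4.7 N. Now I'll lift along the lid's arc with a small inward bias.

carry_out(
  slide=[
    [-0.001,0,-0.003],
    [-0.0015,0,-0.007],
    [-0.002,0,-0.011],
    [-0.0025,0,-0.015],
    [-0.003,0,-0.019],
    [-0.004,0,-0.022],
    [-0.004,0,-0.022],
  ],
  roll=[0,0,0,0,0,0,0],
  claw=[0,0,0,0,0,0,0],
)

```text
clock: 12.7
position: [448.5, 265.1, 274.0]
ee_rot: [-0.337, 0.941, -0.001, -0.003]
contact_force: [-6.0, -2.5, 0.7]
gripper_width: 0.5
grasp_force: 3.3
```

```bash
python3 - <<'E'
from h import *
np.set_printoptions(precision=1,suppress=True)
s=read_state();print(s['clock'],s['position'],s['contact_force'],s["wrist_torque"])
q=get_image("scene"); cv2.imwrite("pics/s6.png",cv2.resize(q["img"][180:330,220:420],(800,600))[...,::-1])
E
```

```text
12.7 [448.5 265.1 274. ] [-6.  -2.5  0.7] [-0.9  1.7 -0. ]
```

View pics/s6.png

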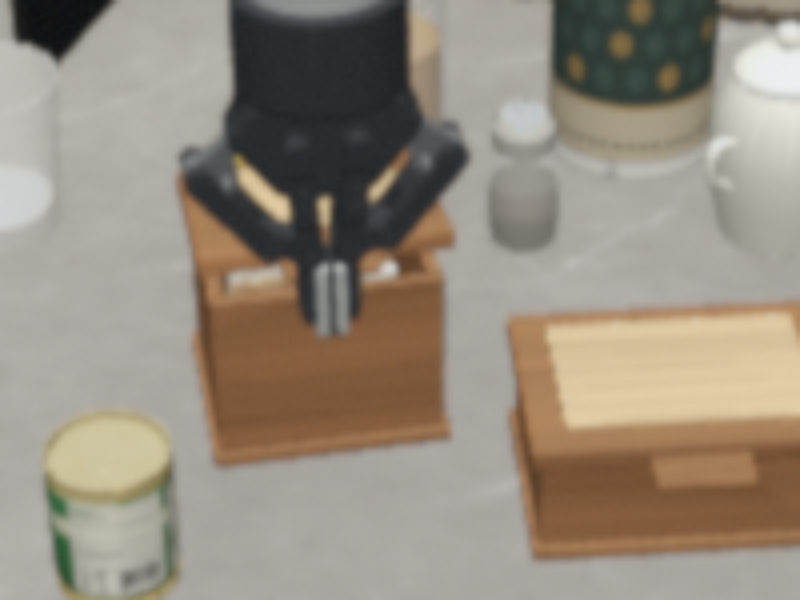

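The crop shows the lid lifting: there's an opening above the front wall at (320,275), with the fingers on the tab at (330,290). The tin is upright at (110,500). I'll keep following the arc.

carry_out(
  slide=[
    [-0.004,0,-0.011],
    [-0.0065,0,-0.021],
    [-0.011,0,-0.031],
    [-0.0158,0,-0.041],
    [-0.022,0,-0.05],
    [-0.029,0,-0.0585],
    [-0.036,0,-0.066],
    [-0.036,0,-0.066],
  ],
  roll=[0,0,0,0,0,0,0,0],
  claw=[0,0,0,0,0,0,0,0],
)

```text
clock: 13.75
position: [478.1, 289.7, 341.8]
ee_rot: [-0.338, 0.941, 0.001, 0.002]
contact_force: [-1.2, -1.5, 0.7]
gripper_width: -0.0
grasp_force: 0.8
```

carry_out(
  slide=[
    [-0.009,0,-0.008],
    [-0.018,0,-0.015],
    [-0.028,0,-0.021],
    [-0.038,0,-0.026],
    [-0.048,0,-0.029],
    [-0.058,0,-0.032],
    [-0.068,0,-0.033],
    [-0.078,0,-0.034],
  ],
  roll=[0,0,0,0,0,0,0,0],
  claw=[0,0,0,0,0,0,0,0],
)

```text
clock: 14.75
position: [538.2, 339.1, 374.6]
ee_rot: [-0.338, 0.941, -0.0, -0.0]
contact_force: [-0.7, 0.6, -1.1]
gripper_width: -0.0
grasp_force: 0.0
```

carry_out(
  slide=[
    [-0.008,0,0],
    [-0.015,0,0],
    [-0.022,0,0],
    [-0.029,0,0],
    [-0.036,0,0],
    [-0.042,0,0],
    [-0.048,0,0],
    [-0.048,0,0],
  ],
  roll=[0,0,0,0,0,0,0,0],
  claw=[0,0,0,0,0,0,0,0],
)

```text
clock: 15.75
position: [575.0, 369.4, 374.5]
ee_rot: [-0.338, 0.941, -0.0, -0.0]
contact_force: [-0.1, 1.0, -0.6]
gripper_width: 0.1
grasp_force: 0.0
```

```bash
python3 - <<'E'
from h import *
np.set_printoptions(precision=1,suppress=True)
s=read_state();print(s['clock'],s['position'],s['contact_force'])
q=get_image("scene"); cv2.imwrite("pics/s7.png",cv2.resize(q["img"][150:330,200:440],(800,600))[...,::-1])
E
```

```text
15.75 [575.  369.4 374.5] [-0.1  1.  -0.6]
```

View pics/s7.png

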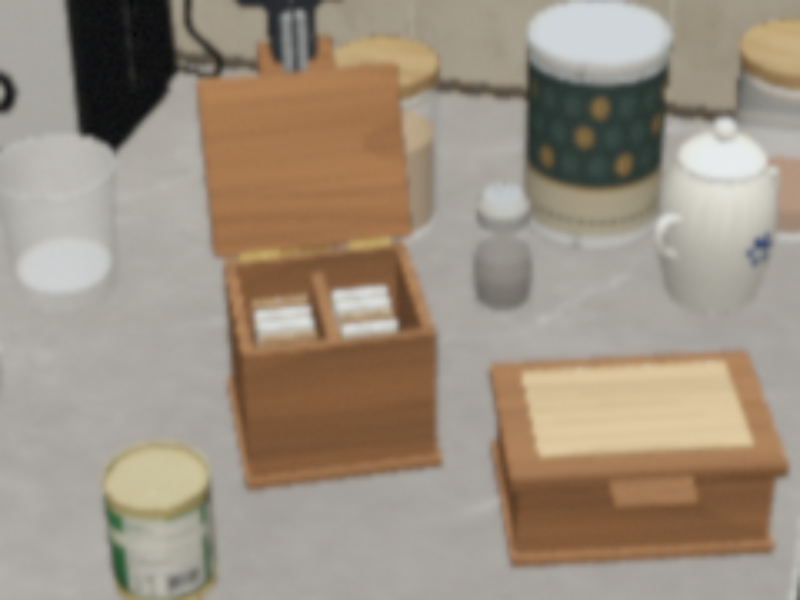

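The crop shows the lid leaning open at (305,160), the tin upright at (160,520), and the flat box shut. I'll withdraw now.

carry_out(
  slide=[
    [0.03,0,0],
    [0.07,0,-0.01],
    [0.1,0,-0.04],
    [0.12,0,-0.07],
    [0.12,0,-0.07],
    [0.12,0,-0.07],
    [0.12,0,-0.07],
    [0.12,0,-0.07],
  ],
  roll=[0,0,0,0,0,0,0,0],
  claw=[0,0,0,0,0,0,0,0],
)

```text
clock: 16.8
position: [482.3, 293.2, 443.5]
ee_rot: [-0.338, 0.941, -0.0, -0.001]
contact_force: [0.6, -0.5, -0.4]
gripper_width: 0.0
grasp_force: 0.0
```

```bash
python3 - <<'E'
from h import *
np.set_printoptions(precision=1,suppress=True)
s=read_state();print(s['clock'],s['position'],s['contact_force'])
q=get_image("scene"); cv2.imwrite("pics/s8.png",cv2.resize(q["img"][150:330,200:440],(800,600))[...,::-1])
for t,z in dict(caddy=0,caddy_tab=208,caddy_hinge=95,tin_mid=36).items():
    print(t,[(np.round(r["conf"],2),np.round(r["at"]),pt(q,r["at"],z)[:2]) for r in place_of(q,t)[:1]])
E
```

```text
16.8 [482.3 293.2 443.5] [ 0.6 -0.5 -0.4]
caddy [(np.float64(0.73), array([296., 276.]), array([513.3, 322.5]))]
caddy_tab [(np.float64(0.88), array([288., 162.]), array([587.8, 377.7]))]
caddy_hinge [(np.float64(0.71), array([296., 223.]), array([556.2, 344.2]))]
tin_mid [(np.float64(0.87), array([246., 305.]), array([358.5, 331.2]))]
```

View pics/s8.png

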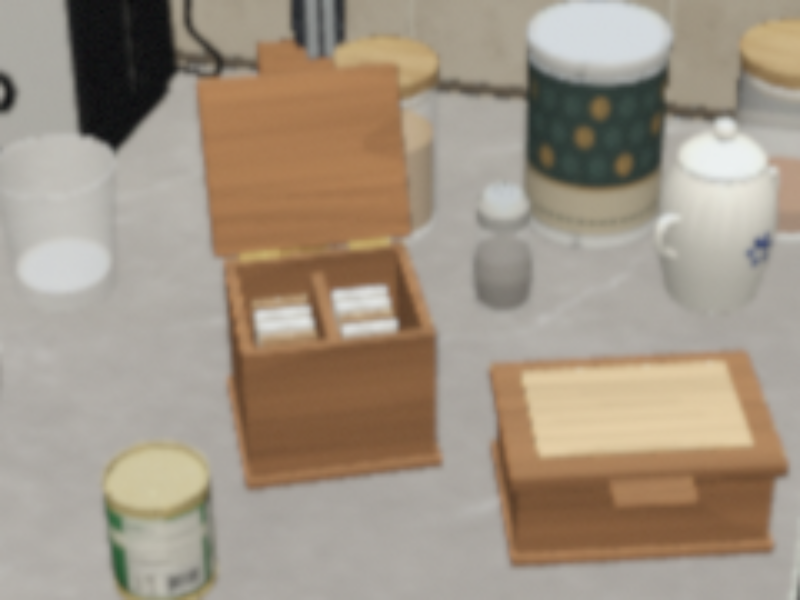

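The lid stays open by itself at (305,160), the tin stands upright at (160,520), and the gripper is clear. Handing in.

```bash
python3 -c "
from bench import *
print(job_done())"
```

```text
the job is handed in; nothing more can be done
None
```

The job is handed in, with no verdict returned: in the last picture the tin stands upright about 104 mm to the caddy's left, the caddy's lid stays open by itself, and the flat box is shut, all by pushing only.

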